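# Fit the lamp post in its bench stand and lock the cam lever at the mark

### The job

Lift the lamp post up and off its peg on the tool rack and lower its foot into the socket of the bench stand until the ring engraved on the post is level with the socket's rim. Hold it there, because it would sink, and while you hold it swing the stand's cam lever fully closed with the same hand. Finish still holding the upright post at its mark with the lever closed, and leave the other things on the rack and bench where they are.

Things in the scene. Friction and masses are not known exactly. Their poses are not given: they have to be found in the camera images.
- post: the loose lamp post, 141 mm long, 0.2 to 0.3 kg: round aluminium shaft 20 mm in diameter, 95 mm long, with a flat steel bracket on top. Origin at the centre of its foot (chamfered to 13 mm over the lowest 8 mm), z up along the post. It starts hanging upright by the bracket's slot on any one of the rack's three pegs, foot 87 mm above the bench, free to swing
- post_mark (a point): point on the post's axis at the middle of the dark engraved ring (3 mm tall), 75 mm above the foot and 20 mm below the bracket. The post is at its mark when this point is at the height of socket_rim
- post_bracket (a point): centre of the bracket's slot, 118 mm above the foot, axes as the post's. Bracket: plate 30 mm wide (y), 14 mm thick (x), 46 mm high, from 95 to 141 mm above the foot. Slot through it along x: 18 mm wide, 30 mm high (103 to 133 mm above the foot). Grip the post from above on the bracket's flat sides at y = +15 and -15 mm
- rack: fixed tool rack with three pegs in a row 130 mm apart, at its y = -130, 0 and +130 mm, pointing along its -x (towards the robot). Origin on the bench under the middle of the line where things hang (x = 0). The rail that carries the pegs is at x = +60 mm, its top 225 mm above the bench. Post, spanner and scraper hang on the pegs in any order, their x along the rack's x
- peg_middle (a point): top of the rack's middle peg where things hang, 220 mm above the bench; the three pegs are alike: round bars 8 mm thick, with an upturned tip 17 to 27 mm out along the rack's -x that rises 10 mm above the peg's top. The hanging post has 22 mm of free lift in its slot: lifted 12 to 20 mm it clears the tip and is drawn away level along the rack's -x
- stand: fixed lamp stand bolted to the bench: round flange 130 mm in diameter, upright tube, cam collar with lever. Origin on the bench on the tube's axis, z up. The bore is 23 mm in diameter and open down to 12 mm above the bench: an unlocked post that is let go sinks until its bracket meets the rim
- socket_rim (a point): centre of the rim of the stand's socket, on the tube's axis 115 mm above the bench. The mouth flares from the 23 mm bore to 29 mm at the rim over its top 10 mm; outer diameter of the rim 35 mm
- cam_lever (a joint): angle of the cam lever about the tube's axis, rad: 0 open (starts at 0 to 0.2), 1.0 closed (hard stop). It closes clockwise seen from above, stays where it is left and takes 0.2 N m to turn (8 N at 25 mm from the axis). At 0 it points along the stand's +y, at q along +y turned clockwise by q. Closing drives two jaws in the bore against the post
- lever_paddle (a point): point on the lever's upright paddle, 35 mm from the tube's axis, 130 mm above the bench. The paddle is a plate 6 mm thick standing along the radius, 19.5 to 50 mm from the axis; it rises to 151 mm above the bench, 36 mm above the rim, so it stands beside the post
- paddle_top (a point): middle of the paddle's top edge, 151 mm above the bench. A gripper holding the bracket from above with the post at its mark has its fingertips lower than this edge; turned about the post's axis (the post turns with it) the side of a finger pushes the paddle round. A finger 22 mm wide closed on the bracket meets it when the finger's middle is about 0.75 rad behind it
- spanner: steel ring spanner, 143 mm long, hanging on another peg by its ring; origin at its lower end. Leave it alone
- scraper: scraper with a 50 mm steel blade and black handle, 157 mm long, hanging on another peg; origin at its lower edge. Leave it alone
- pipe_cap: yellow silicone pipe cap, 43 mm in diameter, 30 mm high, on the bench; leave it alone
- socket_a: chrome socket, 27 mm in diameter, 36 mm high, standing on the bench; leave it alone
- socket_b: smaller chrome socket, 19 mm in diameter, 28 mm high, standing beside the stand's flange; leave it alone
- orange_clamp: orange plastic spring clamp, 120 mm long, 18 mm high, lying on the bench; leave it alone
- t_joint: white PVC T-joint, 80 mm long, 38 mm high, lying on the bench under the rack; leave it alone
- heat_sink: aluminium heat sink, 70 x 60 mm, 31 mm high, on the bench under the rack; leave it alone
Mind the look-alikes: they are no part of the job. Leave any brown or purple look-alike of the post alone.

How it is judged:
By the outcome, as a careful person would: the job done as asked, in the order asked, and still so for the second after the job is handed in, while the arm keeps its last pose, push and grip.
It also fails if it takes over 53 s, if anything falls off the work surface, if the arm or the gripper's body presses on something with over 40 N, if the wrist force passes 120 N, or if a joint passes its speed limit or range.

### The arm

A 6-joint arm with a two-finger parallel gripper is mounted at the origin on the work surface. World frame = base frame: x ahead of the robot, y to its left, z up, the work surface at z = 0. Lengths are in mm, angles in rad, forces in N, time in s.
With the tool pointing down it reaches from about 350 to 775 mm from the base axis. Payload 7.3 kg.
Tool frame: the origin (TCP) lies between the finger pads; the fingertips stand 8 mm ahead of it and the grasp point (between the pads) lies 11 mm behind it; y points along the fingers, z is the direction in which the jaws open and shut, and the axes are right-handed (so a half turn about y gives the same grasp; the last joint's range is limited). The gripper opens to 92 mm and grips with 3 to 60 N. Pads are 19 mm wide; open, the fingers measure 130 mm over their backs; the gripper's body (75 mm by 190 mm) begins 47 mm behind the grasp point.
Start: joints at [-1.487, 0.342, 1.524, -0, 1.275, -0.146], TCP at [119.607, -511.212, 234.741] pointing down, gripper open.
Joint ranges: [-2.53, 2.53], [-0.77, 2.02], [0.04, 2.7], [-1, 4.14], [0.28, 2.66], [-3.11, 3.11]. Speed limits (rad/s): [2.57, 2.57, 3.14, 3.14, 3.14, 3.14].

### API

Orientations are given as [roll, pitch, yaw] about the fixed x, y, z axes, in that order (R = Rz(yaw) Ry(pitch) Rx(roll)).
In Python, from plant import bot, vision, job gives the robot as it stands. The module is installed in compiled form; this text tells all that it offers.
- The arm moves only by the tool arm_command, never from a script. Its argument "deltas" is a list of rows, each a list of 4 numbers: the shift along the tool's x, y, z in m, then the turn about the tool's y in degrees. In form: [[x, y, z, twist], ...]. A call has 1 to 5 rows; each row shifts and turns the commanded pose from where the row before left it, along the tool's axes as they then stand; what a row does not reach is not made up. A row lasts 1/10 s, in which the tool goes at most 50 mm and 8.59 degrees, less where a joint would pass 70% of its speed; a pose out of reach is approached as far as the arm can. A call is refused whole if a number of a shift passes 0.05 or a number of a turn 8.59, either way. A call with a gripper value outside its range is refused whole. "claw" is the closure in counts, from 0 (fully open) to 255 (shut), set as the call begins (left out, the last holds). The fingers move at their own pace and stop on an object; the grip force is fixed at half the most. Time passes only in rows, so rows that do not move let the fingers close. It gives the time, the measured TCP pose, the force and the opening at its end, in the units of the state.
- bot.get_obs(): the state, without advancing time (a new reading comes with each control period).
- vision.capture(name): name is "scene" or "side" or "wrist"; returns a dict with "img" (384x512x3 uint8, red, green, blue), "camera_matrix" (3x3 intrinsics, pixels), "world_to_cam" (4x4, takes a point from world to camera coordinates); the wrist camera has in their place "mount" (4x4, takes a point from camera to tool coordinates, whose origin is the TCP and whose axes are the tool frame's). Camera axes: x right, y down, z forward; pixel columns grow to the right and rows downward; lengths in mm; the calibration is good to about 2 mm. The wrist camera is an equidistant fisheye: a pixel r from the principal point sees the ray r / f radians off the axis. A picture is of the moment at which its call begins: read the wrist's pose just before it. There is no depth.
- job.close_job(): hands the job in, once; it reports no verdict.
Trained networks look in a picture, given as the dict that the camera call returned (one of the last four; its "shot" number tells which), for a name from the list of things; names that differ only in an ending like _2 or _b are one class to them, and where a whole thing is asked for, a point or a joint stands for the part that bears it (a point fixed in the world has none). Each returns a list of dicts, best first, with "confidence" (0 to 1); they miss things now and then, are a little off and sometimes report something else, mostly with a low value. They report only what shows in the picture. A call takes as long as a camera call. They do not tell look-alikes from the thing itself.
- vision.find_in(picture, name): "xyz" ([x, y, z] in mm, in the coordinates of the camera as it stood for that picture, good to about 4 mm: the middle of the surface that is visible of it).
- vision.regions_of(picture, name): "mask" (384x512 bool, what is visible of it).
The state is a dict: "time": time; "joint_positions": joint angles; "dq": joint speeds; "tau": joint torques, N m; "tool_pos": TCP position; "tcp_rot": TCP orientation; "contact_force": force on the tool from outside, world axes, zero at the start; "moment": the same for the moment, N m; "grip_width": finger opening in mm.
Only numpy, scipy, OpenCV 4.12 (cv2) and the standard library are available. Lean on these libraries where they do the work, as an engineer would, in place of code of your own. Each camera call takes 0.05 s, during which the arm holds its last target. There are 200 camera calls.

## Working session

There is one attempt and no reset: what is moved stays moved. The work goes in short steps, Python scripts to look and compute and a tool call to move; the robot and the scene stay as the last step left them, time stands still between calls to the robot, and variables do not carry over. Pictures are saved under pics/ and viewed, about 8 in all and at most 12, crops included, and the job is handed in when it is done.

Besides the shell and the picture viewer there is one more tool, called after "Request:" as a command line: name --pt "numbers of a row" for each row, then --argument value for the rest. arm_command: Moves the arm, as the interface text tells. Its arguments: {"type":"object","properties":{"deltas":{"type":"array","items":{"type":"array","items":{"type":"number"}}},"claw":{"type":"number"}},"required":["deltas"]}

```bash
mkdir -p pics; python3 - <<'E'
from plant import bot, vision
import cv2,numpy as np
o=bot.get_obs()
print({k:np.round(v,3).tolist() for k,v in o.items()})
ims=[]
for n in ("scene","side"):
    p=vision.capture(n); print(n,np.round(p["camera_matrix"],1).tolist(),np.round(p["world_to_cam"],3).tolist())
    cv2.imwrite(f"pics/{n}0.png",cv2.resize(p["img"][:,:,::-1],(800,600),interpolation=cv2.INTER_CUBIC))
    W=np.linalg.inv(p["world_to_cam"])
    for t in ("post","stand","rack","cam_lever","post_bracket","socket_rim","spanner","scraper","peg_middle","paddle_top"):
        try:
            for d in vision.find_in(p,t)[:3]:
                x=np.array(d["xyz"]);uv=p["camera_matrix"]@x;print(t,round(d["confidence"],2),np.round((W@np.r_[x,1])[:3]),np.round(uv[:2]/uv[2]))
        except Exception as e: print(t,e)
E
```

```text
{'time': 0.0, 'joint_positions': [-1.487, 0.343, 1.525, 0.0, 1.275, -0.146], 'dq': [-0.0, -0.001, 0.0, -0.002, -0.001, 0.001], 'tau': [0.001, -43.124, -24.422, 0.072, 0.056, -0.0], 'tool_pos': [119.591, -510.805, 234.037], 'tcp_rot': [-1.572, 0.0, -2.912], 'contact_force': [-0.127, -0.392, 0.129], 'moment': [0.028, -0.046, -0.004], 'grip_width': 91.997}
scene [[350.4, 0.0, 250.5], [0.0, 350.4, 198.0], [0.0, 0.0, 1.0]] [[0.488, 0.873, 0.009, -281.744], [0.504, -0.273, -0.82, -165.996], [-0.713, 0.404, -0.573, 1415.081], [0.0, 0.0, 0.0, 1.0]]
post 0.85 [701.  76.  92.] [300. 234.]
post 0.55 [695. 188. 101.] [334. 217.]
post 0.29 [610. 225.  29.] [321. 217.]
stand 0.6 [ 530. -259.   11.] [156. 260.]
rack 0.92 [626. 105. 141.] [294. 200.]
cam_lever 0.87 [ 512. -242.   83.] [157. 233.]
post_bracket 0.84 [695. 188.  97.] [333. 218.]
post_bracket 0.73 [559.  23. 127.] [255. 200.]
post_bracket 0.68 [570. 143. 161.] [295. 180.]
socket_rim 0.58 [ 533. -262.   15.] [155. 260.]
socket_rim 0.23 [576.  63.  30.] [269. 226.]
spanner 0.5 [576. 284. 150.] [335. 172.]
scraper 0.76 [563.  22. 126.] [25
[... 422 characters left out ...]
511. -239.   16.] [286. 185.]
stand 0.43 [ 508. -236.   86.] [287. 164.]
rack 0.7 [627. 320.  84.] [212. 319.]
rack 0.44 [ 511. -242.   87.] [286. 163.]
cam_lever 0.74 [ 512. -238.   89.] [286. 163.]
cam_lever 0.65 [ 508. -242.   18.] [287. 184.]
cam_lever 0.57 [419. 246.  13.] [335. 317.]
post_bracket 0.87 [696. 203. 119.] [184. 253.]
post_bracket 0.85 [691.  88. 112.] [200. 220.]
post_bracket 0.7 [564. 164. 179.] [256. 215.]
socket_rim 0.57 [ 514. -241.   21.] [285. 183.]
spanner 0.76 [572. 292. 172.] [246. 265.]
scraper 0.74 [ 509. -234.   92.] [287. 163.]
scraper 0.58 [556.  39. 184.] [265. 180.]
peg_middle 0.91 [626. 325.  84.] [212. 321.]
paddle_top 0.68 [ 513. -234.   87.] [286. 164.]
```

View pics/scene0.png

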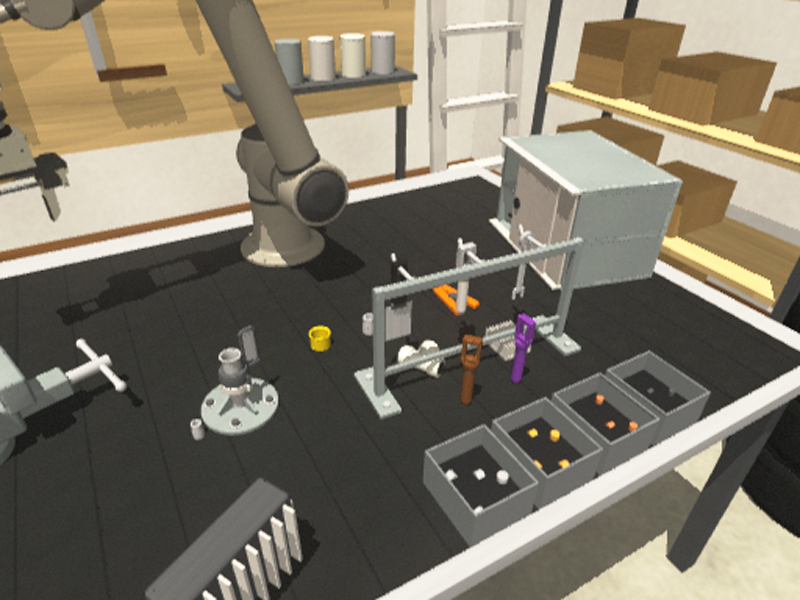

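View pics/side0.png

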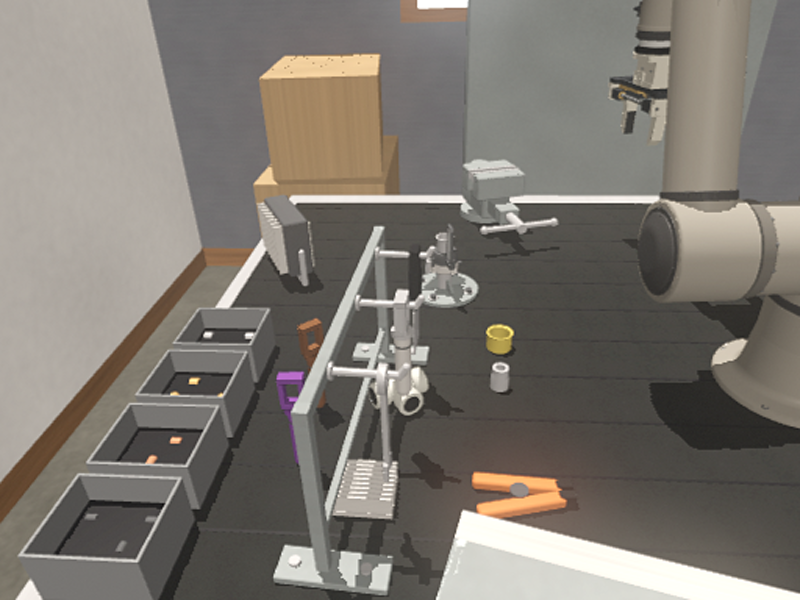

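The scene view shows three post-shaped things. One is aluminium, on the middle peg at (463,275). The other two are look-alikes behind the rack: a brown one at (470,368) and a purple one at (522,347). The bare aluminium one hanging on a peg fits the description. The stand is at (238,390). In the side view the post is at (402,330) and the stand at (447,265). I'll confirm this in one enlarged composite crop.

```bash
python3 - <<'E'
from plant import bot, vision
import cv2,numpy as np
out=[]
for n,cs in (("scene",((296,178),(155,240))),("side",((256,210),(287,170)))):
    im=vision.capture(n)["img"][:,:,::-1]
    for (u,v) in cs:
        c=im[v-30:v+30,u-40:u+40]; c=cv2.resize(c,(400,300),interpolation=cv2.INTER_CUBIC); out.append(c); print(n,"crop origin",u-40,v-30,"scale 5")
cv2.imwrite("pics/c1.png",np.vstack([np.hstack(out[:2]),np.hstack(out[2:])]))
E
```

```text
scene crop origin 256 148 scale 5
scene crop origin 115 210 scale 5
side crop origin 216 180 scale 5
side crop origin 247 140 scale 5
```

View pics/c1.png

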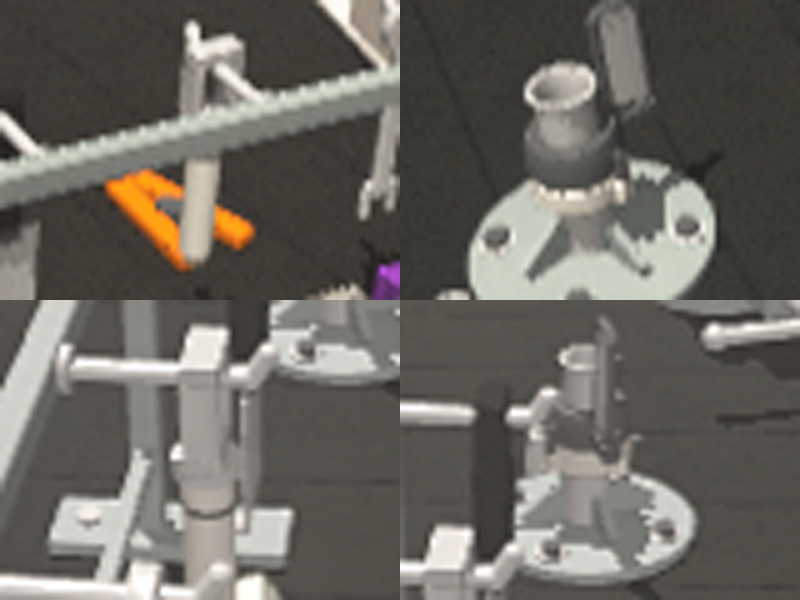

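The crop confirms it. The aluminium post with its dark ring hangs on the middle peg: bracket top at side (206,342) and foot at scene (196,252). The socket rim is at scene (560,86) and side (577,360), and the paddle top at scene (612,8) and side (606,322). Next I turn these pixels into positions at their known heights.

```bash
cat > h.py <<'E'
import numpy as np
def ray_z(p,uv,z):
    W=np.linalg.inv(p["world_to_cam"]);d=W[:3,:3]@np.linalg.inv(p["camera_matrix"])@[uv[0],uv[1],1];o=W[:3,3]
    return o+d*(z-o[2])/d[2]
def tri(pa,a,pb,b):
    A=[]
    for p,uv in((pa,a),(pb,b)):
        M=np.array(p["camera_matrix"])@np.array(p["world_to_cam"])[:3]
        A+=[uv[0]*M[2]-M[0],uv[1]*M[2]-M[1]]
    A=np.array(A);return np.linalg.lstsq(A[:,:3],-A[:,3],rcond=None)[0]
E
python3 - <<'E'
from plant import vision
import numpy as np
from h import *
s=vision.capture("scene");d=vision.capture("side")
f=lambda x:np.round(x,1)
print("foot sc",f(ray_z(s,(295.2,198.4),87)))
print("brtop",f(ray_z(s,(300.4,157),228)),f(ray_z(d,(257.2,188.4),228)),f(tri(s,(300.4,157),d,(257.2,188.4))))
print("rim",f(ray_z(s,(147,227.2),115)),f(ray_z(d,(282.4,152),115)),f(tri(s,(147,227.2),d,(282.4,152))))
print("pad",f(ray_z(s,(157.4,211.6),151)),f(ray_z(d,(288.2,144.4),151)),f(tri(s,(157.4,211.6),d,(288.2,144.4))))
# rack rail ends top, z=225 (800px image coords /1.5625)
S=512/800
for a,b in (((376,293),(380,232)),((580,243),(305,410))):
    a=np.array(a)*S;b=np.array(b)*S;print("rail",f(ray_z(s,a,225)),f(ray_z(d,b,225)),f(tri(s,a,d,b)))
E
```

```text
foot sc [559.9 159.7  87. ]
brtop [566.7 157.9 228. ] [562.3 152.9 228. ] [563.6 157.7 228.8]
rim [ 518.2 -263.4  115. ] [ 521.9 -256.   115. ] [ 520.6 -262.8  113.9]
pad [ 516.5 -231.2  151. ] [ 505.9 -226.8  151. ] [ 507.3 -230.4  147.4]
rail [618.5 -51.7 225. ] [606.3 -28.7 225. ] [608.4 -46.3 217.4]
rail [647.4 338.  225. ] [631.4 348.6 225. ] [635.9 345.9 220.1]
```

Request:
arm_command --pt "-0.03 -0.018 -0.028 0" --pt "-0.034 -0.016 -0.032 0" --pt "-0.034 -0.016 -0.032 0" --pt "-0.034 -0.016 -0.032 0" --pt "-0.034 -0.016 -0.032 0"

```text
time: 1.8
tool_pos: [246.3, -319.8, 317.5]
tcp_rot: [-1.57, 0.0, -2.912]
contact_force: [0.7, -0.2, -1.0]
grip_width: 91.8
```

Request:
arm_command --pt "-0.035 0 -0.033 0" --pt "-0.035 0 -0.033 0" --pt "-0.035 0 -0.033 0" --pt "-0.035 0 -0.033 0" --pt "-0.035 0 -0.033 0"

```text
time: 2.3
tool_pos: [379.2, -119.1, 317.1]
tcp_rot: [-1.57, 0.001, -2.912]
contact_force: [1.0, -0.9, 0.1]
grip_width: 91.9
```

Request:
arm_command --pt "-0.035 0 -0.033 0" --pt "-0.035 0 -0.033 0" --pt "-0.035 0 -0.033 0" --pt "-0.035 0 -0.033 0" --pt "-0.035 0 -0.033 0"

```text
time: 2.8
tool_pos: [512.1, 81.6, 316.8]
tcp_rot: [-1.57, 0.0, -2.911]
contact_force: [1.4, -0.4, -0.1]
grip_width: 91.8
```

Request:
arm_command --pt "-0.033 0 -0.031 0" --pt "-0.033 0 -0.031 0" --pt "0 0 0 8.5" --pt "0 0 0 8.4"

```text
time: 3.2
tool_pos: [561.8, 156.4, 315.6]
tcp_rot: [-1.57, -0.002, 3.073]
contact_force: [-0.1, -1.0, -0.4]
grip_width: 91.3
```

```bash
python3 - <<'E'
from plant import bot, vision
import cv2,numpy as np
o=bot.get_obs(); print(o["tool_pos"],o["tcp_rot"],o["joint_positions"])
p=vision.capture("wrist"); print(np.round(p["camera_matrix"],2).tolist(),np.round(p["mount"],3).tolist())
cv2.imwrite("pics/w1.png",cv2.resize(p["img"][:,:,::-1],(800,600),interpolation=cv2.INTER_CUBIC))
E
```

```text
[561.76625533 156.4295102  315.58941812] [-1.57033670e+00 -1.54900059e-03  3.07292090e+00] [ 1.40256336e-01  4.08748357e-01  1.20227577e+00 -1.28448845e-04
  1.53217917e+00  1.77972912e+00]
[[297.32, 0.0, 256.17], [0.0, 297.32, 194.61], [0.0, 0.0, 1.0]] [[-0.0, 0.968, 0.249, -66.12], [0.001, -0.249, 0.968, -150.452], [1.0, 0.001, -0.001, 0.56], [0.0, 0.0, 0.0, 1.0]]
```

View pics/w1.png

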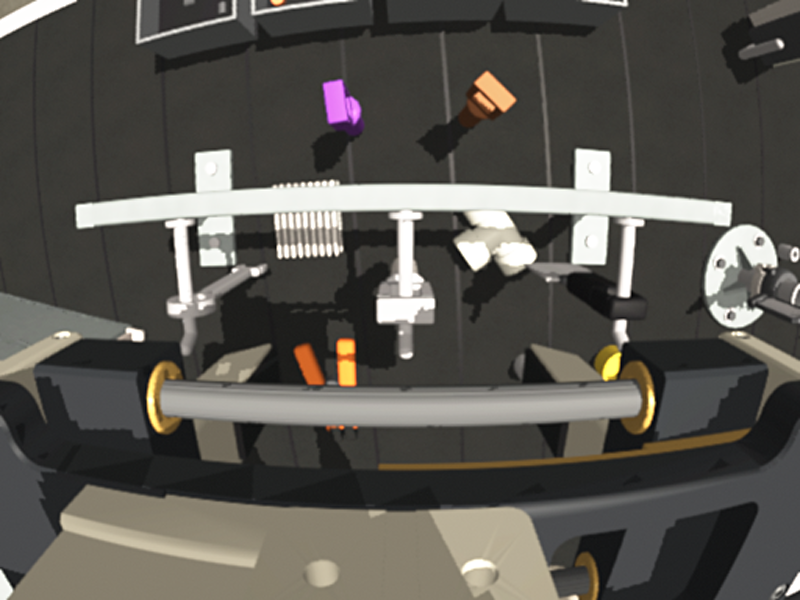

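The wrist view shows the bracket's top face at (405,309), with the rail across row 205. The peg roots are at (181,222), (405,214) and (629,220).

```bash
cat >> h.py <<'E'
def wray(p,o,uv,z):
    """wrist pixel (512 frame) -> world point at height z"""
    from scipy.spatial.transform import Rotation as R
    K=p["camera_matrix"];M=np.array(p["mount"])
    d=np.array([uv[0]-K[0][2],uv[1]-K[1][2]]);r=np.hypot(*d);th=r/K[0][0]
    c=np.r_[np.sin(th)*d/max(r,1e-9),np.cos(th)]
    T=R.from_euler("xyz",o["tcp_rot"]).as_matrix()
    w=T@M[:3,:3]@c; q=T@M[:3,3]+o["tool_pos"]
    return q+w*(z-q[2])/w[2]
E
python3 - <<'E'
from plant import bot,vision
import numpy as np
from h import *
o=bot.get_obs();p=vision.capture("wrist");S=512/800
for n,uv,z in (("top",(405.5,309.5),228),("tl",(377,297),228),("tr",(434,297),228),("bl",(377,322),228),("br",(434,322),228),("pegL",(181,222),220),("pegM",(405,214),220),("pegR",(629,220),220),("railL",(78,204),225),("railR",(730,204),225)):
    print(n,np.round(wray(p,o,np.array(uv)*S,z),1))
E
```

```text
top [563.1 152.4 228. ]
tl [571.1 166.9 228. ]
tr [568.8 136.9 228. ]
bl [557.4 168.2 228. ]
br [555.  137.7 228. ]
pegL [622.1 276.2 220. ]
pegM [613.  148.9 220. ]
pegR [603.9  20.3 220. ]
railL [644.  347.7 225. ]
railR [613.8 -53.8 225. ]
```

Request:
arm_command --pt "-0.0015 0.02 0.004 0.3" --pt "0 0.035 0 0" --pt "0 0.035 0 0" --pt "0 0.03 0 0" --pt "0 0.0085 0 0"

```text
time: 3.8
tool_pos: [560.9, 150.3, 185.1]
tcp_rot: [-1.57, -0.006, 3.074]
contact_force: [-0.5, -0.7, 0.3]
grip_width: 91.7
```

Request:
arm_command --pt "0 0 0 0" --pt "0 0 0 0" --pt "0 0 0 0" --pt "0 0 0 0" --pt "0 0 0 0" --claw 200

```text
time: 4.3
tool_pos: [563.1, 150.9, 189.1]
tcp_rot: [-1.571, 0.002, 3.071]
contact_force: [-0.2, 0.4, 0.6]
grip_width: 56.5
```

Request:
arm_command --pt "0 0 0 0" --pt "0 0 0 0" --pt "0 0 0 0" --pt "0 0 0 0" --pt "0 0 0 0" --claw 255

```text
time: 4.8
tool_pos: [562.7, 151.0, 188.2]
tcp_rot: [-1.571, 0.0, 3.071]
contact_force: [-0.1, 2.0, 0.2]
grip_width: 29.5
```

Request:
arm_command --pt "0 0 0 0" --pt "0 -0.004 0 0" --pt "0 -0.006 0 0" --pt "0 -0.006 0 0" --pt "0 0 0 0"

```text
time: 5.3
tool_pos: [563.3, 150.8, 205.4]
tcp_rot: [-1.571, 0.002, 3.071]
contact_force: [-0.1, 0.0, -2.3]
grip_width: 29.7
```

```bash
python3 - <<'E'
from plant import bot,vision
import cv2,numpy as np
o=bot.get_obs();print(o["tool_pos"],o["contact_force"],o["moment"],o["grip_width"])
im=vision.capture("side")["img"][:,:,::-1][165:255,196:316]
cv2.imwrite("pics/s2.png",cv2.resize(im,(800,600),interpolation=cv2.INTER_CUBIC))
E
```

```text
[563.28917189 150.84995941 205.39124372] [-0.05345518  0.03626046 -2.34100801] [ 0.0446947  -0.03224525  0.01276521] 29.728256861717504
```

View pics/s2.png

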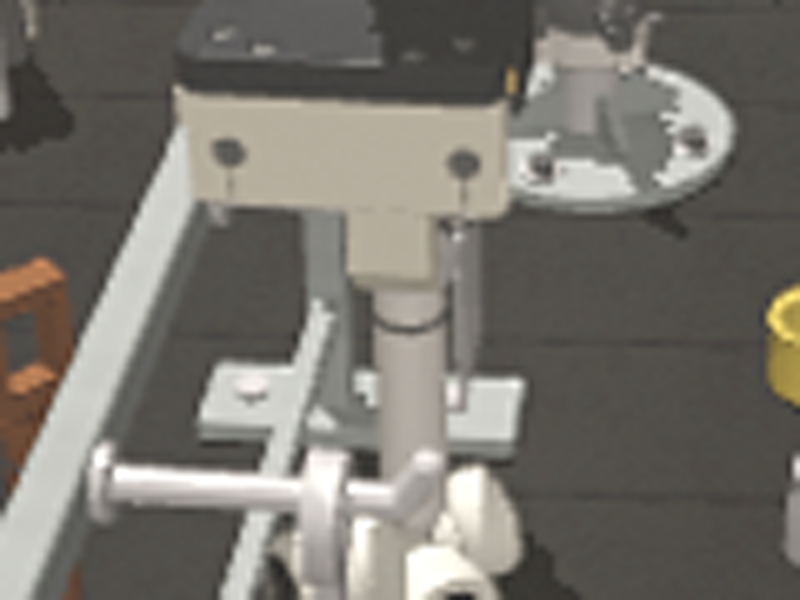

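The grip holds: the post hangs under the fingers with its ring just below them at (412,325), and the weight reads 2.3 N. It has lifted 17 mm. Next I draw it off level along the rack's -x.

Request:
arm_command --pt "0.01 0 0 0" --pt "0.018 0 0 0" --pt "0.02 0 0 0" --pt "0.02 0 0 0" --pt "0.022 0 0 0"

```text
time: 5.85
tool_pos: [471.3, 157.2, 203.9]
tcp_rot: [-1.571, -0.001, 3.071]
contact_force: [-0.4, 0.3, -1.1]
grip_width: 29.7
```

Request:
arm_command --pt "0.02 -0.01 0 0" --pt "0.01 -0.025 0 0" --pt "0 -0.035 0 0" --pt "0 -0.035 0 0" --pt "0 0 0 0"

```text
time: 6.35
tool_pos: [444.1, 159.7, 313.7]
tcp_rot: [-1.573, 0.009, 3.072]
contact_force: [0.4, 0.8, -1.8]
grip_width: 29.8
```

Request:
arm_command --pt "-0.003 0 0.03 0" --pt "-0.007 0 0.047 0" --pt "-0.007 0 0.047 0" --pt "-0.007 0 0.047 0" --pt "-0.007 0 0.047 0"

```text
time: 6.85
tool_pos: [457.5, -61.7, 308.2]
tcp_rot: [-1.571, -0.001, 3.072]
contact_force: [1.0, -0.6, -2.5]
grip_width: 29.9
```

Request:
arm_command --pt "-0.007 0 0.047 0" --pt "-0.007 0 0.047 0" --pt "-0.004 0 0.015 0" --pt "0 0 0 -5" --pt "0 0 0 -8.5"

```text
time: 7.35
tool_pos: [468.2, -170.2, 307.9]
tcp_rot: [-1.573, -0.002, -2.974]
contact_force: [0.2, 0.3, -2.3]
grip_width: 30.2
```

Request:
arm_command --pt "0 0 0 -8.5" --pt "0 0 0 -8.5" --pt "0 0 0 -8.5" --pt "0 0 0 -8.5" --pt "0 0 0 -8.5"

```text
time: 7.85
tool_pos: [468.3, -169.2, 308.2]
tcp_rot: [-1.573, -0.0, -2.228]
contact_force: [-0.1, 0.6, -2.0]
grip_width: 30.3
```

Request:
arm_command --pt "0 0 0 -8.5" --pt "0 0 0 -8.5" --pt "0 0 0 -4" --pt "0 0 0 0" --pt "0 0 0 0"

```text
time: 8.35
tool_pos: [468.6, -169.7, 308.6]
tcp_rot: [-1.572, 0.0, -1.87]
contact_force: [-0.0, -0.8, -3.0]
grip_width: 29.8
```

```bash
python3 - <<'E'
from plant import bot, vision
import cv2,numpy as np,pickle
o=bot.get_obs(); print(o["tool_pos"],o["tcp_rot"],o["joint_positions"],o["contact_force"],o["grip_width"])
p=vision.capture("wrist"); pickle.dump((o,p),open("w2.pkl","wb"))
cv2.imwrite("pics/w2.png",cv2.resize(p["img"][:,:,::-1],(800,600),interpolation=cv2.INTER_CUBIC))
E
```

```text
[ 468.57879499 -169.66575553  308.62934583] [-1.57186314e+00  2.95390902e-04 -1.86970906e+00] [-5.01360953e-01  2.44302632e-01  1.45660740e+00  7.54834630e-05
  1.44178703e+00 -2.02458134e-01] [-0.02188591 -0.82059634 -3.01650247] 29.831609274089672
```

View pics/w2.png

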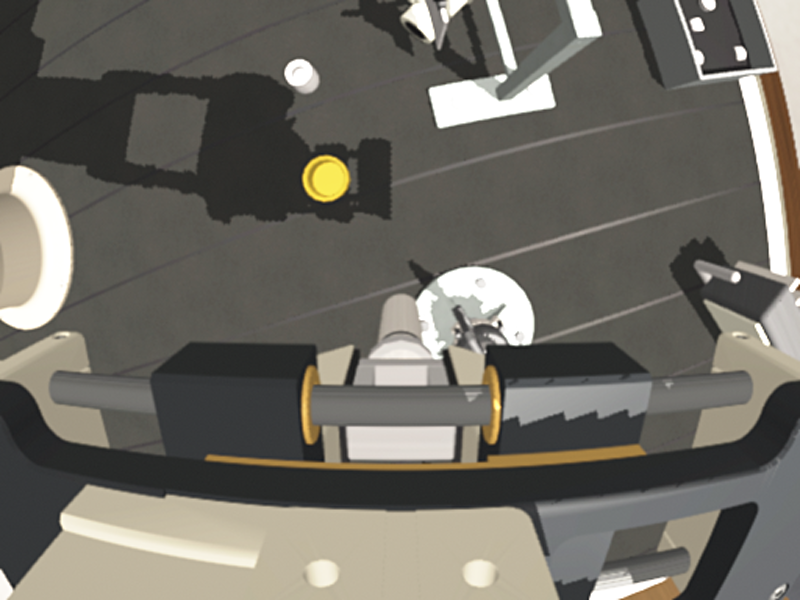

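The gripper hides the stand, which sits at (478,320) in this view. I'll pass over it so that it comes into clear sight above the bracket in the image.

Request:
arm_command --pt "0.034 0 0.017 0" --pt "0.04 0 0.02 0" --pt "0.04 0 0.02 0" --pt "0.038 0 0.019 0" --pt "0 0 0 0"

```text
time: 8.9
tool_pos: [496.7, -342.6, 307.2]
tcp_rot: [-1.572, -0.001, -1.874]
contact_force: [0.5, 0.3, -1.9]
grip_width: 30.0
```

Request:
arm_command --pt "0 0 0 0" --pt "0 0 0 0"

```text
time: 9.1
tool_pos: [497.0, -337.0, 309.1]
tcp_rot: [-1.571, 0.001, -1.868]
contact_force: [0.9, 0.1, -2.0]
grip_width: 30.0
```

```bash
python3 - <<'E'
from plant import bot, vision
import cv2,numpy as np,pickle
o=bot.get_obs(); print(o["tool_pos"],o["tcp_rot"],o["contact_force"],o["grip_width"])
p=vision.capture("wrist"); pickle.dump((o,p),open("w3.pkl","wb"))
cv2.imwrite("pics/w3.png",cv2.resize(p["img"][110:290,160:400,::-1],(800,600),interpolation=cv2.INTER_CUBIC))
E
```

```text
[ 496.97356867 -336.95426416  309.10541445] [-1.57128566e+00  5.61882705e-04 -1.86818140e+00] [ 0.90328222  0.08320151 -1.99160295] 30.019178692780304
```

View pics/w3.png

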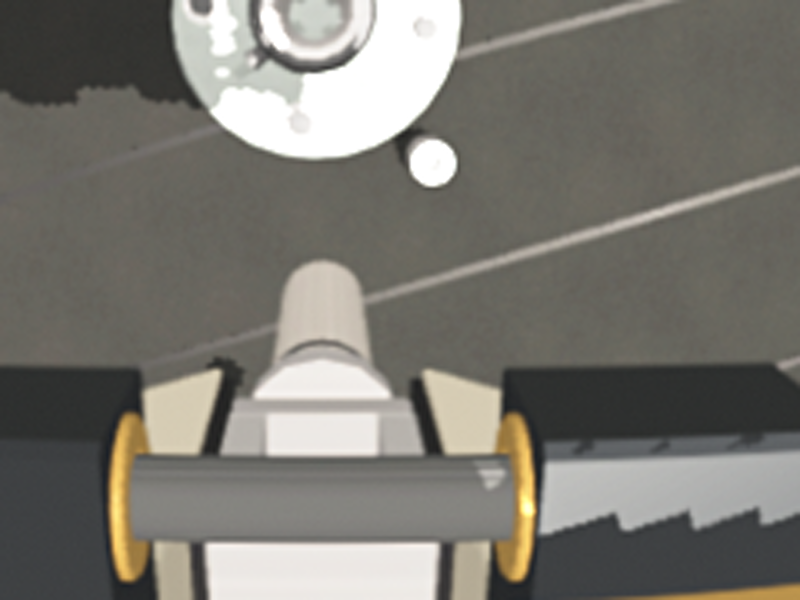

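The rim is only partly in this crop, at (315,15), because the crop sits too low. The held post's foot is at (322,265). I'll re-crop the same picture higher up.

```bash
python3 - <<'E'
import cv2,pickle
o,p=pickle.load(open("w3.pkl","rb"))
cv2.imwrite("pics/w4.png",cv2.resize(p["img"][65:155,190:310,::-1],(800,600),interpolation=cv2.INTER_CUBIC))
E
```

```text
(no output)
```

View pics/w4.png

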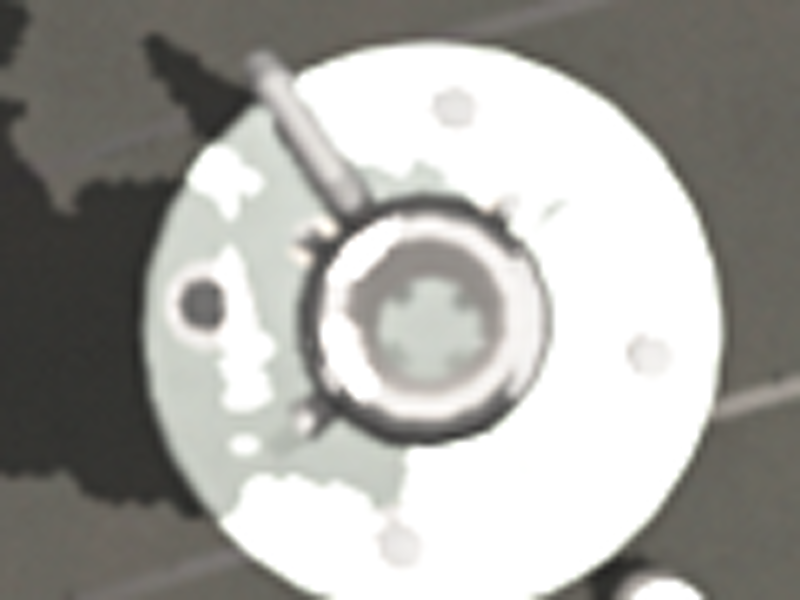

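```bash
python3 - <<'E'
import pickle,numpy as np
from h import *
o,p=pickle.load(open("w3.pkl","rb"))
g=lambda u,v,z:wray(p,o,(190+u/6.667-.4,65+v/6.667-.4),z)
rim=g(428,317,115);fl=g(433,325,10);a=g(262,62,151);b=g(352,203,151)
print("rim",rim,"flange",fl,"pad",a,b)
for q in (a,b): v=(q-rim)[:2];print(np.hypot(*v),np.degrees(np.arctan2(v[1],v[0])))
v=(a-b)[:2];print("dir",np.degrees(np.arctan2(v[1],v[0])), "rim r",np.linalg.norm(g(322,317,115)-g(533,317,115)))
M=np.linalg.inv(p["mount"]);K=p["camera_matrix"]
for L in (99,101,103):
  for n,t in (("footedge",[-0,L,0]),("foot8",[10,L-8,0]),("ringfront",[-10,L-75,0])):
    c=M@np.r_[t,1];r=np.hypot(c[0],c[1]);th=np.arctan2(r,c[2]);uv=np.array([K[0][2],K[1][2]])+K[0][0]*th*c[:2]/r
    print(L,n,np.round((uv+.35-[160,110])*3.333,0))
R=o["tcp_rot"][2]
d=rim-o["tool_pos"];x=np.array([np.cos(R),np.sin(R)]);z=np.array([-np.sin(R),np.cos(R)])
print("move toolx,z",d[:2]@x,d[:2]@z)
E
```

```text
rim [ 515.95236446 -264.18373384  115.        ] flange [ 516.54862184 -263.39909775   10.        ] pad [ 503.36712668 -219.03811667  151.        ] [ 510.01795087 -244.65603181  151.        ]
46.86699220779707 105.57686829265431
20.409517658238233 106.90387890612642
dir 104.55361322388697 rim r 36.26010268581586
99 footedge [323. 291.]
99 foot8 [323. 337.]
99 ringfront [324. 343.]
101 footedge [323. 289.]
101 foot8 [323. 334.]
101 ringfront [324. 339.]
103 footedge [323. 287.]
103 foot8 [323. 332.]
103 ringfront [324. 336.]
move toolx,z -75.13752657488273 -3.177557892824242
```

The rim is at crop (428,317), which gives (516.0,-264.2). The paddle runs from (262,62) to (352,203), a direction of 105.5°, with radii of 20–47 mm that match the description. The fingers at 163° start about 57° behind the paddle, so they are clear of it. Next I centre over the rim and go down in stages.

Request:
arm_command --pt "-0.025 0 -0.001 0" --pt "-0.03 0.01 -0.001 0" --pt "-0.02 0.03 -0.001 0" --pt "0 0.03 0 0" --pt "0 0 0 0"

```text
time: 9.65
tool_pos: [514.6, -262.3, 236.0]
tcp_rot: [-1.578, 0.002, -1.866]
contact_force: [-0.6, -0.3, -2.0]
grip_width: 29.7
```

Request:
arm_command --pt "0 0 0 0" --pt "0 0 0 0"

```text
time: 9.85
tool_pos: [516.8, -265.8, 241.4]
tcp_rot: [-1.567, -0.001, -1.868]
contact_force: [-0.9, -0.8, -1.6]
grip_width: 29.7
```

Request:
arm_command --pt "0 0 0 0" --pt "0 0.005 0 0" --pt "0 0.008 0 0" --pt "0 0.007 0 0" --pt "0 0 0 0"

```text
time: 10.35
tool_pos: [515.5, -265.0, 217.5]
tcp_rot: [-1.574, 0.001, -1.868]
contact_force: [-0.4, 0.2, -2.7]
grip_width: 29.5
```

Request:
arm_command --pt "0 0 0 0" --pt "0 0 0 0"

```text
time: 10.55
tool_pos: [516.3, -265.4, 219.4]
tcp_rot: [-1.57, -0.0, -1.868]
contact_force: [0.1, -0.3, -1.3]
grip_width: 29.7
```

Request:
arm_command --pt "-0.001 0.004 0 0" --pt "0 0.005 0 0" --pt "0 0.005 0 0" --pt "0 0 0 0" --pt "0 0 0 0"

```text
time: 11.05
tool_pos: [516.4, -264.3, 205.0]
tcp_rot: [-1.571, 0.0, -1.868]
contact_force: [0.3, 0.2, -1.8]
grip_width: 29.6
```

Request:
arm_command --pt "0 0.004 0 0" --pt "0 0.004 0 0" --pt "0 0.004 0 0" --pt "0 0 0 0" --pt "0 0 0 0"

```text
time: 11.55
tool_pos: [516.4, -264.4, 193.1]
tcp_rot: [-1.571, -0.0, -1.868]
contact_force: [1.6, 0.7, -1.2]
grip_width: 29.6
```

Request:
arm_command --pt "0 0.005 0 0" --pt "0 0.006 0 0" --pt "0 0.006 0 0" --pt "0 0.005 0 0" --pt "0 0 0 0"

```text
time: 12.05
tool_pos: [516.0, -264.1, 170.1]
tcp_rot: [-1.573, 0.001, -1.868]
contact_force: [0.5, 1.0, -1.7]
grip_width: 29.8
```

Request:
arm_command --pt "0 0.005 0 0" --pt "0 0.006 0 0" --pt "0 0.006 0 0" --pt "0 0 0 0" --pt "0 0 0 0"

```text
time: 12.55
tool_pos: [516.4, -264.4, 154.0]
tcp_rot: [-1.571, 0.0, -1.868]
contact_force: [0.5, 1.2, -2.2]
grip_width: 29.9
```

```bash
python3 - <<'E'
from plant import bot,vision
import cv2,numpy as np,pickle
o=bot.get_obs();print(o["tool_pos"],o["tcp_rot"],o["contact_force"],o["moment"],o["grip_width"])
out=[]
w=vision.capture("wrist")["img"][150:240,196:316];a=vision.capture("scene")["img"][197:257,117:197];b=vision.capture("side")["img"][120:180,247:327]
pics=[cv2.resize(i[:,:,::-1],(400,300),interpolation=cv2.INTER_CUBIC) for i in (a,b,w)]
cv2.imwrite("pics/c5.png",np.vstack([np.hstack(pics[:2]),np.hstack([pics[2],pics[2]*0])]))
E
```

```text
[ 516.40844609 -264.37194072  154.03568368] [-1.57106334e+00  1.52365970e-05 -1.86807224e+00] [ 0.47471019  1.19256546 -2.2156178 ] [-0.07257366 -0.11182235  0.03293843] 29.931623662662812
```

View pics/c5.png

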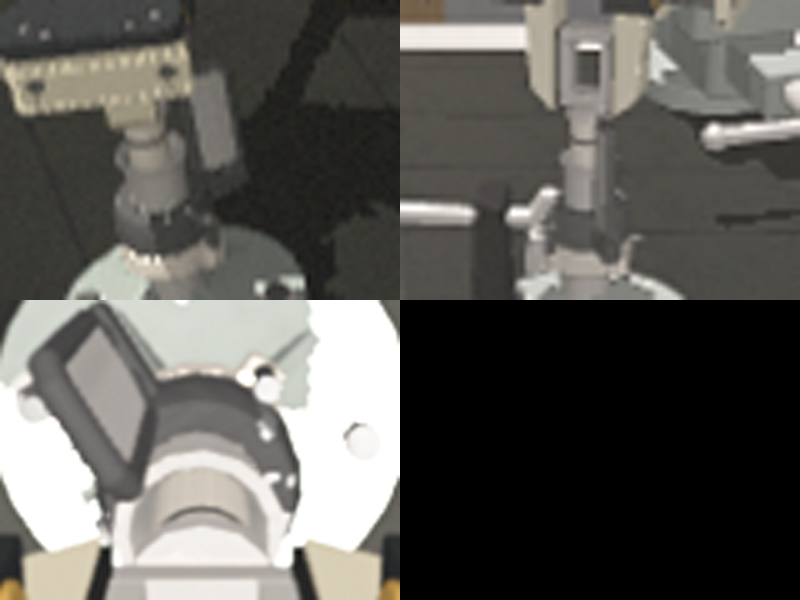

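The foot is in the socket. The ring, at scene (148,140), side (583,141) and wrist (200,512), is still about 13 mm above the rim. I'll lower to the mark, which from the hanging height corresponds to TCP z ≈ 141.

Request:
arm_command --pt "0 0.004 0 0" --pt "0 0.005 0 0" --pt "0 0.0037 0 0" --pt "0 0 0 0" --pt "0 0 0 0"

```text
time: 13.2
tool_pos: [516.4, -264.4, 141.3]
tcp_rot: [-1.571, 0.0, -1.868]
contact_force: [0.2, 0.3, -2.2]
grip_width: 30.1
```

Request:
arm_command --pt "0 0 0 0" --pt "0 0 0 0" --pt "0 0 0 0"

```text
time: 13.5
tool_pos: [516.5, -264.4, 141.7]
tcp_rot: [-1.571, -0.0, -1.868]
contact_force: [0.7, 0.1, -2.1]
grip_width: 30.3
```

```bash
python3 - <<'E'
from plant import bot,vision
import cv2,numpy as np,pickle
o=bot.get_obs();print(o["tool_pos"],o["tcp_rot"],o["contact_force"],o["moment"])
P={n:vision.capture(n) for n in("wrist","scene","side")};pickle.dump((o,P),open("m1.pkl","wb"))
T=np.array([516.3,-264.4])
for n in("scene","side"):
    p=P[n]
    for m,z in (("ring/rim z115",115),("z117",117),("z130",130)):
        c=p["world_to_cam"]@np.r_[T,z,1];u=p["camera_matrix"]@c[:3];print(n,m,np.round(u[:2]/u[2],1))
a=P["scene"]["img"][213:243,127:167];b=P["side"]["img"][136:166,262:302];w=P["wrist"]["img"][165:225,216:296]
pics=[cv2.resize(i[:,:,::-1],(400,300),interpolation=cv2.INTER_CUBIC) for i in (a,b,w)]
cv2.imwrite("pics/c6.png",np.vstack([np.hstack(pics[:2]),np.hstack([pics[2],pics[2]*0])]))
E
```

```text
[ 516.49628048 -264.43324197  141.6636128 ] [-1.57050578e+00 -1.68101410e-04 -1.86811698e+00] [ 0.68583285  0.12461998 -2.10149593] [-0.0097351  -0.1050197   0.03801604]
scene ring/rim z115 [146.4 226.9]
scene z117 [146.3 226.3]
scene z130 [145.4 222.2]
side ring/rim z115 [284.4 150.8]
side z117 [284.4 150.2]
side z130 [284.4 146. ]
```

View pics/c6.png

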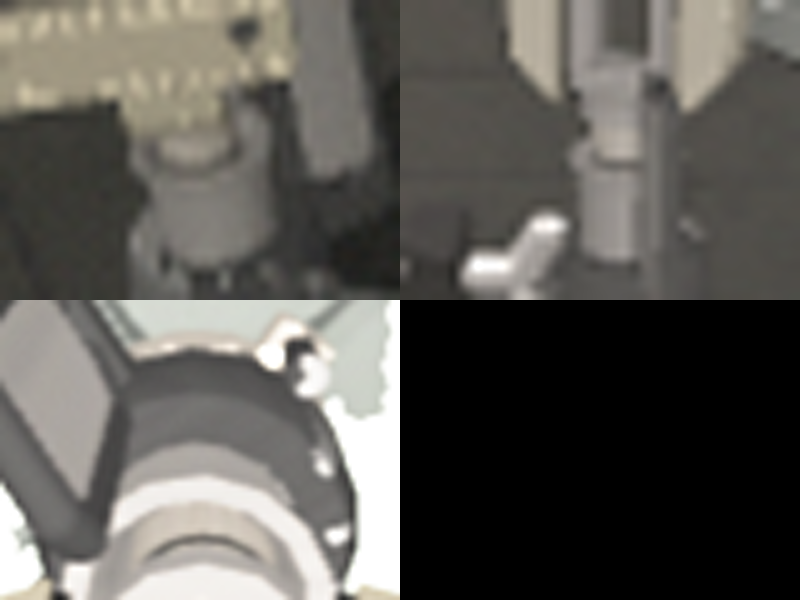

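```bash
python3 - <<'E'
import pickle,numpy as np
from scipy.spatial.transform import Rotation as R
o,P=pickle.load(open("m1.pkl","rb"));p=P["wrist"]
T=R.from_euler("xyz",o["tcp_rot"]).as_matrix();M=np.linalg.inv(p["mount"]);K=p["camera_matrix"]
def pr(t):
    c=M@np.r_[t,1];r=np.hypot(c[0],c[1]);th=np.arctan2(r,c[2]);return np.array([K[0][2],K[1][2]])+K[0][0]*th*c[:2]/r
d=o["tool_pos"][2]-115
print("rim in/out/far",[pr([-r,d,0]).round(2).tolist() for r in(14.5,17.5)])
for z in(111,113,115,117,119): print(z,[pr([-10,o["tool_pos"][2]-z-k,0])[1].round(2) for k in(-1.5,0,1.5)])
g=p["img"].mean(2)
for r in range(192,222): print(r,g[r,252:261].round().astype(int))
E
```

```text
rim in/out/far [[256.97, 204.22], [256.98, 199.56]]
111 [np.float64(208.54), np.float64(209.23), np.float64(209.94)]
113 [np.float64(209.47), np.float64(210.17), np.float64(210.89)]
115 [np.float64(210.41), np.float64(211.13), np.float64(211.86)]
117 [np.float64(211.37), np.float64(212.11), np.float64(212.86)]
119 [np.float64(212.36), np.float64(213.11), np.float64(213.87)]
192 [109 111 111 112 109 107 106 108 109]
193 [123 130 136 134 129 123 117 115 114]
194 [158 162 164 163 161 160 156 152 144]
195 [169 171 171 171 170 171 169 168 163]
196 [169 169 170 169 170 169 170 169 168]
197 [168 168 168 168 170 168 168 168 168]
198 [168 168 166 167 166 166 166 165 166]
199 [167 169 172 175 178 177 174 167 164]
200 [192 199 205 213 218 220 209 195 184]
201 [236 237 237 238 238 239 238 236 231]
202 [240 240 240 240 240 240 240 240 239]
203 [239 239 239 239 239 238 238 238 238]
204 [237 236 235 235 235 235 236 236 237]
205 [225 221 211 208 210 213 220 225 230]
206 [205 203 197 197 199 199 205 206 207]
207 [200 199 197 199 201 199 202 202 198]
208 [200 200 198 199 202 201 203 202 200]
209 [202 200 198 201 202 202 204 204 201]
210 [204 202 202 202 200 202 206 208 204]
211 [196 191 188 181 173 179 192 195 194]
212 [143 128 120 118 114 115 123 127 133]
213 [118 118 124 136 138 135 129 126 118]
214 [176 179 177 178 178 178 181 183 176]
215 [184 183 182 182 180 182 183 184 184]
216 [177 175 175 176 177 178 176 176 176]
217 [179 181 186 191 196 195 187 183 179]
218 [207 215 225 234 235 234 227 218 206]
219 [237 238 239 240 240 240 239 238 237]
220 [240 240 240 240 240 240 240 240 241]
221 [241 240 240 240 240 240 241 240 241]
```

```bash
python3 - <<'E'
import pickle,numpy as np
o,P=pickle.load(open("m1.pkl","rb"));T=np.array([516.2,-264.3])
for n,c0 in(("side",283),("scene",146)):
    p=P[n];W=p["world_to_cam"];C=np.linalg.inv(W)[:3,3];v=C[:2]-T;v/=np.hypot(*v)
    def pr(r,z):
        c=W@np.r_[T+v*r,z,1];u=p["camera_matrix"]@c[:3];return (u[:2]/u[2]).round(2).tolist()
    print(n,"rim front out/in",pr(17.5,115),pr(14.5,115),"lip bottom?",pr(17.5,100),"ring113,115,117,119",[pr(10,z)[1] for z in(113,115,117,119)],"bracket bottom(115+20) r10",pr(10,135))
    g=p["img"].astype(int).mean(2).round().astype(int)
    r0=int(pr(10,135)[1])-3
    for r in range(r0,r0+18): print(r,g[r,c0-6:c0+7])
E
```

```text
side rim front out/in [284.37, 153.34] [284.38, 152.91] lip bottom? [284.31, 158.13] ring113,115,117,119 [152.9, 152.26, 151.61, 150.97] bracket bottom(115+20) r10 [284.47, 145.79]
142 [148  93 145 144 129 133 136 136 137 133 151 138 140]
143 [149  83 138 151 150 157 152 152 153 109 108 114 138]
144 [149  84 131 149 148 148 148 149 152 100  72  64 129]
145 [135  87  61 125 137 140 144 148 141  92  74  76 104]
146 [ 88  82  77 120 138 143 144 145 133 109  96  90  85]
147 [ 78  78  76 119 143 150 153 156 141 109 115  95  87]
148 [ 78  79  77  72 136 154 156 159 142 109 114  95  90]
149 [ 77  78  81  84 140 160 168 173 155 115 113  94  84]
150 [ 77  78 106 137 142 158 169 174 155 120 115  92  83]
151 [ 78  89 127 138 116 148 165 170 152 119 115  92  85]
152 [ 78  75 122 133 117 106 105 109 102 106 116  92  86]
153 [ 76  74  88 123 137 143 137 144 124 110 116  93  86]
154 [ 79  78  90 122 133 139 142 146 133 113 116  92  85]
155 [ 78  77  82 120 134 141 145 149 133 113 116  92  85]
156 [ 76  76  85 120 136 143 148 152 120 106 115  91  85]
157 [143  95  83 120 136 143 148 153 120 107 115 
[... 649 characters left out ...]
116]
226 [113 115 115 121 128 127 129 126 125 115  96 116 116]
227 [102 100  97 136 147 147 143 139 133 122  82 100 114]
228 [110  97  87 122 135 149 145 140 119  98  74 101 113]
229 [106 109  91  97 106 118 115 113  95  96  99 111 103]
230 [ 75 102 103 107 102 102 103 102 111 121 113 105  98]
231 [ 56  74 116 116 118 125 125 125 117 116 113 109  98]
232 [ 56  57 105 118 119 118 121 121 120 118 117 112 100]
233 [ 57  70 100 119 122 123 125 126 124 123 118 112 104]
234 [ 62  99 108 118 123 124 126 127 126 123 121 115 107]
235 [ 83 113 111 118 122 124 127 126 128 123 121 115 106]
236 [118 112 115 111 122 125 124 128 128 124 120 119 106]
237 [128 114 112  98 120 121 126 129 127 125 121 117  96]
```

The side and scene profiles put the ring at about 114.5 mm and the hanging geometry gives about 115. The weaker wrist estimate is 116.6. The ring is level with the rim within measurement, so I start turning clockwise onto the paddle.

Request:
arm_command --pt "0 0 0 3" --pt "0 0 0 4" --pt "0 0 0 4" --pt "0 0 0 4" --pt "0 0 0 3"

```text
time: 14.15
tool_pos: [516.2, -264.4, 141.5]
tcp_rot: [-1.571, -0.001, -2.185]
contact_force: [-3.0, -1.4, -2.1]
grip_width: 29.6
```

Request:
arm_command --pt "0 0 0 3" --pt "0 0 0 4" --pt "0 0 0 4" --pt "0 0 0 4" --pt "0 0 0 3"

```text
time: 14.65
tool_pos: [515.1, -264.7, 141.5]
tcp_rot: [-1.572, -0.002, -2.499]
contact_force: [-5.9, -1.9, -0.3]
grip_width: 29.8
```

```bash
python3 -c "
from plant import bot
o=bot.get_obs();print(o['tool_pos'],o['tcp_rot'],o['contact_force'],o['moment'],o['tau'])"
```

```text
[ 515.12473581 -264.6943227   141.45147755] [-1.57218398e+00 -2.33891947e-03 -2.49859045e+00] [-5.8813321  -1.89492614 -0.34136905] [-0.24779372  0.50339076  0.27693363] [  1.80419203 -50.6412077  -24.37285602   1.18224844  -0.94130985
  -0.26675245]
```

Request:
arm_command --pt "0 0 0 3" --pt "0 0 0 4" --pt "0 0 0 4" --pt "0 0 0 4" --pt "0 0 0 3"

```text
time: 15.15
tool_pos: [515.5, -264.4, 141.5]
tcp_rot: [-1.571, -0.002, -2.813]
contact_force: [-4.3, 0.0, -0.5]
grip_width: 29.9
```

```bash
python3 -c "
from plant import bot
o=bot.get_obs();print(o['tool_pos'],o['tcp_rot'],o['contact_force'],o['moment'],o['tau'])"
```

```text
[ 515.50821766 -264.43122272  141.49896574] [-1.57141227e+00 -1.75771634e-03 -2.81270379e+00] [-4.28515726  0.04352668 -0.50484382] [-0.05021882  0.3872162   0.26911203] [  0.84871648 -50.79639316 -24.18771386   0.70830792  -0.74024448
  -0.26086709]
```

Turned 54° so far; the stop is expected somewhere from 60° to 72°. I'll go on in small steps and watch the moment.

Request:
arm_command --pt "0 0 0 2" --pt "0 0 0 2" --pt "0 0 0 2" --pt "0 0 0 0"

```text
time: 15.55
tool_pos: [515.6, -264.3, 141.5]
tcp_rot: [-1.571, -0.002, -2.915]
contact_force: [-4.9, 0.5, -0.5]
grip_width: 29.9
```

```bash
python3 -c "
from plant import bot
o=bot.get_obs();print(o['tool_pos'],o['tcp_rot'],o['contact_force'],o['moment'],o['tau'])"
```

```text
[ 515.60192584 -264.31551548  141.4949839 ] [-1.57140788e+00 -1.61105514e-03 -2.91527143e+00] [-4.94657899  0.48849762 -0.52156503] [0.04968377 0.53021736 0.18024111] [  0.97835563 -50.75549126 -24.44949567   0.72480826  -1.00358594
   0.58525862]
```

Request:
arm_command --pt "0 0 0 2" --pt "0 0 0 2" --pt "0 0 0 0" --pt "0 0 0 0"

```text
time: 15.95
tool_pos: [515.7, -264.3, 141.5]
tcp_rot: [-1.571, -0.002, -2.984]
contact_force: [-4.4, 0.7, -0.3]
grip_width: 29.9
```

```bash
python3 -c "
from plant import bot
o=bot.get_obs();print(o['tool_pos'],o['tcp_rot'],o['contact_force'],o['moment'],o['tau'])"
```

```text
[ 515.65808164 -264.2848773   141.47941008] [-1.57131648e+00 -1.63210536e-03 -2.98375583e+00] [-4.36287209  0.69666638 -0.34646709] [0.00919819 0.51376435 0.19880151] [  0.97226992 -50.70617795 -24.48987186   0.7382502   -1.0546314
   0.25576581]
```

Request:
arm_command --pt "0 0 0 2" --pt "0 0 0 2" --pt "0 0 0 0" --pt "0 0 0 0"

```text
time: 16.35
tool_pos: [515.6, -264.2, 141.4]
tcp_rot: [-1.571, -0.002, -3.053]
contact_force: [-4.9, 0.2, -1.2]
grip_width: 29.9
```

```bash
python3 -c "
from plant import bot
o=bot.get_obs();print(o['tool_pos'],o['tcp_rot'],o['contact_force'],o['moment'],o['tau'])"
```

```text
[ 515.57544079 -264.19232664  141.43250086] [-1.57141763e+00 -1.86422697e-03 -3.05349504e+00] [-4.87494537  0.18956318 -1.20421449] [0.05870663 0.5260307  0.25514343] [  0.85365795 -50.5984354  -24.62278247   0.71375214  -1.16241898
   0.30197396]
```

Request:
arm_command --pt "0 0 0 2" --pt "0 0 0 1" --pt "0 0 0 0" --pt "0 0 0 0"

```text
time: 16.75
tool_pos: [515.5, -264.1, 141.4]
tcp_rot: [-1.572, -0.002, -3.106]
contact_force: [-5.4, 0.2, -1.3]
grip_width: 29.7
```

```bash
python3 -c "
from plant import bot
o=bot.get_obs();print(o['tool_pos'],o['tcp_rot'],o['contact_force'],o['moment'],o['tau'])"
```

```text
[ 515.4846612  -264.08428959  141.44626449] [-1.57151598e+00 -2.11339802e-03 -3.10570269e+00] [-5.41397904  0.24160646 -1.27149412] [0.19511448 0.56602402 0.28982771] [  0.76393967 -50.43372989 -24.79717612   0.69487369  -1.31460596
   0.31772763]
```

Request:
arm_command --pt "0 0 0 1" --pt "0 0 0 1" --pt "0 0 0 0" --pt "0 0 0 0"

```text
time: 17.15
tool_pos: [515.1, -263.9, 141.4]
tcp_rot: [-1.572, -0.003, -3.14]
contact_force: [-7.7, 0.5, 1.7]
grip_width: 29.8
```

```bash
python3 -c "
from plant import bot
o=bot.get_obs();print(o['tool_pos'],o['tcp_rot'],o['contact_force'],o['moment'],o['tau'])"
```

```text
[ 515.09308843 -263.89497369  141.42235391] [-1.57181062e+00 -3.06562178e-03 -3.14046287e+00] [-7.72478681  0.50177434  1.70680027] [0.21232856 0.88986967 0.30463142] [  0.74280974 -49.96691823 -25.25683701   0.83460694  -1.76830173
   0.36044424]
```

Request:
arm_command --pt "0 0 0 1" --pt "0 0 0 1" --pt "0 0 0 0" --pt "0 0 0 0"

```text
time: 17.55
tool_pos: [514.6, -263.5, 141.4]
tcp_rot: [-1.572, -0.004, 3.108]
contact_force: [-8.8, 3.1, 2.3]
grip_width: 29.7
```

```bash
python3 - <<'E'
from plant import bot,vision
import cv2,numpy as np
o=bot.get_obs();print(o['tool_pos'],o['tcp_rot'],o['contact_force'],o['moment'],o['tau'])
p=vision.capture("wrist");w=p["img"][60:240,136:376];a=vision.capture("scene")["img"][197:257,107:187];b=vision.capture("side")["img"][126:186,247:327]
pics=[cv2.resize(i[:,:,::-1],(400,300),interpolation=cv2.INTER_CUBIC) for i in (a,b,w)]
cv2.imwrite("pics/c7.png",np.vstack([np.hstack(pics[:2]),np.hstack([pics[2],pics[2]*0])]))
E
```

```text
[ 514.55147378 -263.5400341   141.38584816] [-1.572431   -0.00439762  3.10792903] [-8.8375107   3.05965746  2.34094859] [0.43773651 1.12474359 0.3898309 ] [  0.68627492 -49.33615208 -25.95922709   0.90499705  -2.45717883
   0.38006251]
```

View pics/c7.png

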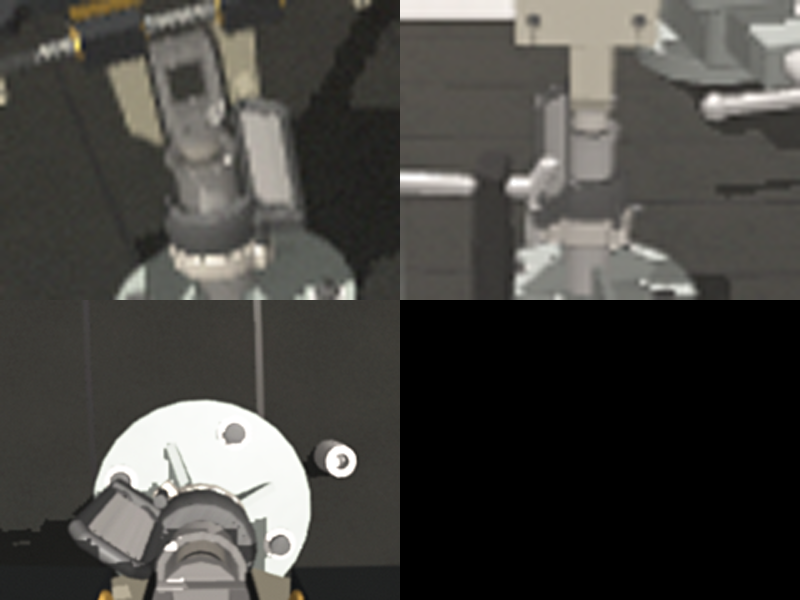

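In this view the paddle has swung round beside the fingers, at scene (270,150), side (553,135) and wrist (115,525). Reaction force is rising. I'll estimate the paddle's angle from its projected top corners, and then push a little further against the stop.

Request:
arm_command --pt "0 0 0 1.5" --pt "0 0 0 1.5" --pt "0 0 0 0" --pt "0 0 0 0" --pt "0 0 0 0"

```text
time: 18.2
tool_pos: [513.8, -263.0, 141.3]
tcp_rot: [-1.573, -0.006, 3.056]
contact_force: [-11.0, 5.3, 5.1]
grip_width: 30.2
```

```bash
python3 - <<'E'
from plant import bot,vision
import numpy as np,cv2
from h import *
o=bot.get_obs();print(o['tool_pos'],o['tcp_rot'],o['contact_force'],o['moment'])
s=vision.capture("scene");d=vision.capture("side");w=vision.capture("wrist")
S=np.array([516.2,-264.3])
def pr(p,q):
    c=p["world_to_cam"]@np.r_[q,1];u=p["camera_matrix"]@c[:3];return (u[:2]/u[2]).round(1).tolist()
for th in(40,44,48,52,56,60):
    e=np.array([np.cos(np.radians(th)),np.sin(np.radians(th))])
    print(th,*[[pr(p,np.r_[S+e*r,151]) for r in(19.5,50)] for p in(s,d)])
W2=lambda x,y:(136+x*.6-.2,60+(y-300)*.6-.2)
print("wrist corners",[wray(w,o,W2(*c),151).round(1) for c in((72,525),(120,483),(165,565))])
m=vision.regions_of(w,"lever_paddle");
if m: print(m[0]["confidence"],m[0]["mask"].sum())
cv2.imwrite("pics/w8.png",cv2.resize(w["img"][150:240,156:276,::-1],(800,600),interpolation=cv2.INTER_CUBIC))
E
```

```text
[ 513.81530886 -262.97105397  141.33545522] [-1.5732093  -0.00636783  3.05586096] [-10.99141331   5.26511886   5.12067331] [0.6748379  1.62219337 0.33855129]
40 [[150.9, 217.3], [161.7, 220.1]] [[279.2, 140.9], [270.6, 143.6]]
44 [[151.2, 216.9], [162.5, 219.3]] [[279.5, 141.0], [271.4, 143.9]]
48 [[151.4, 216.6], [163.1, 218.4]] [[279.9, 141.1], [272.3, 144.3]]
52 [[151.7, 216.3], [163.7, 217.5]] [[280.2, 141.3], [273.2, 144.6]]
56 [[151.9, 215.9], [164.2, 216.7]] [[280.6, 141.4], [274.2, 144.9]]
60 [[152.0, 215.6], [164.5, 215.8]] [[281.0, 141.5], [275.3, 145.2]]
wrist corners [array([ 546.9, -227.6,  151. ]), array([ 558.1, -243.8,  151. ]), array([ 532.1, -254.3,  151. ])]
0.58 3583
```

View pics/w8.png

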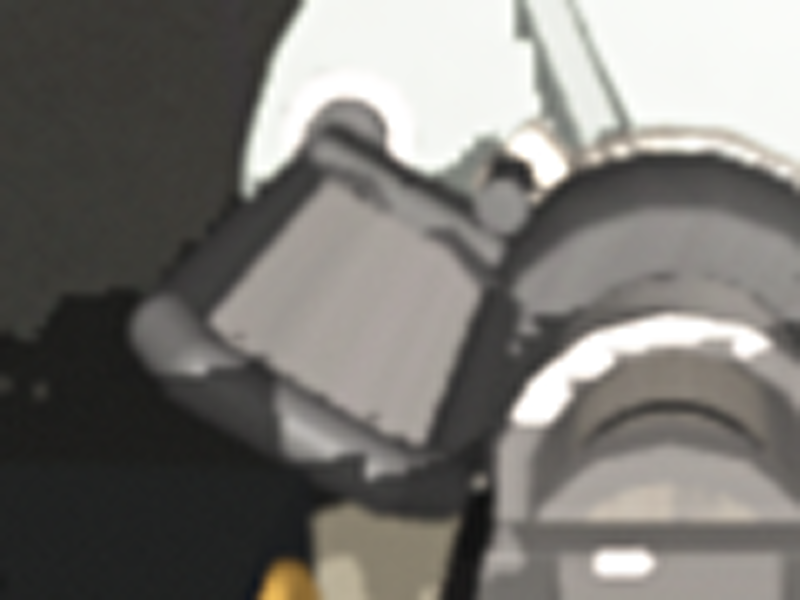

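```bash
python3 - <<'E'
from plant import bot,vision
import numpy as np
from h import *
o=bot.get_obs();w=vision.capture("wrist");S=np.array([516.2,-264.3])
f=lambda x,y,z:wray(w,o,(156+x/6.667-.4,150+y/6.667-.4),z)
for n,a,b,z in(("face top",(210,320),(415,445),149),("back",(150,335),(430,495),151),("face bottom",(325,180),(480,285),125),("foot",(320,145),(500,255),122)):
    A,B=f(*a,z),f(*b,z);v=(A-B)[:2];print(n,A.round(1),B.round(1),np.degrees(np.arctan2(v[1],v[0])).round(1),np.hypot(*v).round(1), [np.degrees(np.arctan2(*(q[:2]-S)[::-1])).round(1) for q in(A,B)],[np.hypot(*(q[:2]-S)).round(1) for q in(A,B)])
m=[vision.capture(n)["img"] for n in("scene","side")]
for im,(r0,r1,c0,c1) in zip(m,((211,226,146,170),(138,152,268,286))): print(im[r0:r1,c0:c1].mean(2).astype(int))
E
```

```text
face top [ 544.5 -231.1  149. ] [ 533.4 -245.6  149. ] 52.5 18.3 [np.float64(49.6), np.float64(47.4)] [np.float64(43.7), np.float64(25.4)]
back [ 544.2 -226.8  151. ] [ 530.  -246.6  151. ] 54.2 24.5 [np.float64(53.2), np.float64(52.1)] [np.float64(46.9), np.float64(22.4)]
face bottom [ 550.  -236.6  125. ] [ 539.6 -249.   125. ] 50.0 16.3 [np.float64(39.3), np.float64(33.2)] [np.float64(43.7), np.float64(27.9)]
foot [ 552.6 -235.9  122. ] [ 541.4 -250.7  122. ] 52.8 18.6 [np.float64(37.9), np.float64(28.3)] [np.float64(46.2), np.float64(28.6)]
[[ 57  71 117 127 114  56 144 144 160 176 159 140  93  57  58  56  55  56
   54  55  56  55  54  55]
 [ 56  60 115 129 125  47 141 144 176 177 176 142 106  58  58  56  54  56
   54  54  54  56  58  56]
 [ 56  58 103 127 127  69 123 142 163 177 175 141 119  53  56  56  54  56
   56  57  59  56  56  54]
 [ 56  60  84 128 125  85  94 142 143 163 160 143 147  59  58  55  57  59
   56  56  55  56  52  56]
 [ 54  69  82 124 127  94  84 141 144 142 141 142 162  57  56  58  57  57
   58  56  52  57  56  46]
 [ 84  98  97 117 129 135  60 143 123 118 12
[... 1317 characters left out ...]
106 162 170 169 169 169]
 [ 75  74  75  74  77  77  76  76  76 102  90  82 104 162 170 169 169 169]
 [ 81  80  81  81  80  79  83  79  82  82  84  86 105 161 170 169 170 169]
 [ 79  79  78  78  78  77 110 100  86  88 105 137 120 150 159 165 167 167]
 [ 80  79  78  79  78  74 119 100 104 136 144 143 115 128 133 132 131 132]
 [ 80  81  80  80  78  80  97  95 132 141 142 143 106 124 135 135 134 134]
 [ 80  80  81  80  80  76  83  89 131 140 141 143 100  98 138 147 147 146]
 [ 81  80  79  80  78  77  83  90 131 140 141 143 101 105 145 164 168 169]
 [ 79  79  80  80  79  77  83  90 131 139 142 143  99 123 151 163 170 172]
 [ 79  79  80  79  77  75  83  90 130 140 141 144 100 121 145 160 169 170]]
```

```bash
python3 - <<'E'
from plant import bot,vision
import numpy as np,cv2
old=cv2.imread("pics/c7.png").astype(int)
a=vision.capture("scene")["img"][197:257,107:187];b=vision.capture("side")["img"][126:186,247:327]
for n,i,x0,(x,X,y,Y) in(("scene",a,0,(235,310,95,225)),("side",b,400,(125,165,85,180))):
    new=cv2.resize(i[:,:,::-1],(400,300),interpolation=cv2.INTER_CUBIC).astype(int)
    A=old[:300,x0:x0+400][y:Y,x:X].mean(2).astype(np.float32);B=new[y:Y,x:X].mean(2).astype(np.float32)
    print(n,np.abs(A-B).mean().round(2),"shift px(cam)",np.array(cv2.phaseCorrelate(A,B)[0])/5)
    cv2.imwrite(f"ref_{n}.png",new)
E
```

```text
scene 2.07 shift px(cam) [0.10814632 0.12133176]
side 0.7 shift px(cam) [0.00215461 0.0004305 ][ WARN:0@2.203] global loadsave.cpp:1063 imwrite_ Unsupported depth image for selected encoder is fallbacked to CV_8U.
```

The paddle did not move in the fixed side view during the last 3° of push, while the force rose to 12 N, so it is on its stop. I'll ease the twist so the post comes back to the axis, still touching the paddle.

Request:
arm_command --pt "0 0 0 -1.5" --pt "0 0 0 -1.5" --pt "0 0 0 -1" --pt "0 0 0 0" --pt "0 0 0 0"

```text
time: 19.15
tool_pos: [514.4, -263.6, 141.3]
tcp_rot: [-1.573, -0.005, 3.125]
contact_force: [-8.8, 2.9, 3.2]
grip_width: 30.2
```

```bash
python3 - <<'E'
from plant import bot,vision
import numpy as np,cv2
o=bot.get_obs();print(o['tool_pos'],o['tcp_rot'],o['contact_force'],o['moment'],o['grip_width'],o['time'])
a=vision.capture("scene")["img"];b=vision.capture("side")["img"]
for n,i,(x,X,y,Y) in(("scene",a[197:257,107:187],(235,310,95,225)),("side",b[126:186,247:327],(125,165,85,180))):
    new=cv2.resize(i[:,:,::-1],(400,300),interpolation=cv2.INTER_CUBIC)
    A=cv2.imread(f"ref_{n}.png")[y:Y,x:X].mean(2).astype(np.float32);B=new[y:Y,x:X].mean(2).astype(np.float32)
    print(n,np.abs(A-B).mean().round(2),np.array(cv2.phaseCorrelate(A,B)[0])/5)
print(b[144:158,279:292].mean(2).astype(int));print(a[222:236,141:153].mean(2).astype(int))
w=vision.capture("wrist")["img"].mean(2)
print(w[190:224,252:261].mean(1).astype(int))
E
```

```text
[ 514.361401   -263.62738845  141.32063676] [-1.57265329 -0.00489847  3.12484348] [-8.79865797  2.85701748  3.22818291] [0.41746528 1.62090357 0.08278337] 30.18623681918273 19.15
scene 1.92 [0.09075285 0.09318423]
side 1.1 [-0.00974899  0.00156753]
[[ 89  76 167 174 170 170 170 171 170 177 128  82  78]
 [139  99 155 163 159 166 169 168 169 174 141  91  77]
 [145 100 125 134 132 132 132 132 133 135 113  84  78]
 [144 101 123 136 136 135 135 135 136 136 109  83  77]
 [144 100 100 140 151 153 148 147 146 122  85  76  78]
 [144 100 109 149 164 168 169 169 164 123  89  77  78]
 [143 100 126 153 165 171 172 170 163 145 130  96  78]
 [144 100 107 147 161 169 170 167 157 139 132 116  86]
 [144 100 100  98 101 121 125 123  95 109 130 105  80]
 [144  99 125 128 130 125 114 110 141 142 137 100  75]
 [143 100 125 140 143 145 147 145 144 143 123  85  70]
 [143 101 126 142 145 146 148 147 146 145 114  83  77]
 [143 100 128 143 147 150 150 151 149 146 114  84  78]
 [142  99 127 143 147 150 150 151 149 145 115  83  77]]
[[120 128 118 112 117 121 117 120 116 103  76  57]
 [109 126 120 109 119 121 118 116 111 105  99  81]
 [ 99 123 124 122 125 125 122 120 113 105 124 107]
 [104 122 131 134 133 132 131 125 119 104 115 116]
 [105 107 133 140 140 141 136 135 124 106  91 116]
 [101  95 126 146 147 145 144 136 127  90  89 112]
 [ 97  93  99 120 136 138 126 120  99  76 101 113]
 [106  90  89 101 106 107 106  99  99 100 106 106]
 [101 103 104 117 109 110 116 112 122 131 106  97]
 [ 76 114 111 118 126 124 125 119 115 130 108  99]
 [ 58 105 117 118 120 118 121 120 117 116 110 102]
 [ 60  90 116 121 124 124 124 123 122 117 114 102]
 [ 56  76 117 121 123 127 129 123 121 121 114 104]
 [ 59  70 114 120 125 126 127 127 137 131 123 108]]
[142 136 130 135 138 137 127 111 123 152 166 168 166 156 135 126 126 127
 129 123  87  65 102 117 111 108 116 142 162 166 167 167 169 172]
```

Request:
arm_command --pt "0 0 0 0" --pt "0 0 0 0" --pt "0 0 0 0" --pt "0 0 0 0" --pt "0 0 0 0"

```text
time: 19.8
tool_pos: [514.4, -263.6, 141.3]
tcp_rot: [-1.573, -0.005, 3.125]
contact_force: [-8.9, 1.9, 2.7]
grip_width: 29.7
```

```bash
python3 -c "
from plant import bot,job
o=bot.get_obs();print(o['tool_pos'],o['tcp_rot'],o['contact_force'],o['moment'],o['grip_width'])
print(job.close_job())"
```

```text
[ 514.37471277 -263.62460471  141.30787501] [-1.57262471 -0.00488438  3.12482881] [-8.90959232  1.89665551  2.68991255] [0.49560713 1.64284416 0.0905656 ] 29.744109828997573
the job is handed in; nothing more can be done
None
```

I lifted the aluminium post off the middle peg, lowered it into the stand's socket to its mark, and turned the cam lever clockwise to its stop with the same hand. The job was handed in at about 20 s with the post still gripped. I did not touch any other object on purpose, but I took no final picture of the rest of the scene.

**Post at its mark:** the estimates of ring height, against the rim at 115 mm, do not quite agree. They were taken before the lever was closed:

| Source | Ring height (mm) |
|---|---|
| Side and scene cameras | about 114.5 |
| Hanging height | about 115 |
| Wrist camera (least certain) | about 116.6 |

The tool height changed by only about 0.3 mm while the lever closed.

**Lever closed:** in the side view the paddle did not move during the last 3° of push, while the force rose to about 12 N. It also stayed put when I eased the turn back 4°. Its measured travel was about 53 ± 2.5°, or 0.93 rad. That fits the stop if the lever started about 0.07 rad from open, but I could not measure that starting angle on its own.

**Final hold:** the tool sits about 2 mm off the socket's axis with about 9 N of side force, most likely because the post is now clamped. The tool is within about 0.3° of vertical, and the pose was steady over the last half second.

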